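Load the juice cans into the gravity-feed rack

TASK

Load the blue gravity-feed can rack for breakfast so that the yellow juice can is the first to be taken at its low front end and the red one comes next, right behind it: lay them one by one, crosswise, squarely on the sloping runway behind the place where they are to stop, without dropping them from a height, and let each roll down. Leave the green can in the cradle and the jar and the syrup bottle where they stand.

Things in the scene. Friction and masses are not known exactly. Their poses are not given: they have to be found in the camera images.
- can_yellow_center (a point): To be loaded first. A 150 ml drinks can, 53 mm in diameter and 90 mm long, about 165 g, bare aluminium ends and a yellow sleeve with a thin white band, lying on its side in one of the cradle's three places (any of them; the cans differ only in colour). This point is its centre; its y axis runs along the can, level. 
- can_red_center (a point): To be loaded second. A 150 ml drinks can, 53 mm in diameter and 90 mm long, about 165 g, bare aluminium ends and a red sleeve with a thin white band, lying on its side in one of the cradle's three places (any of them; the cans differ only in colour). This point is its centre; its y axis runs along the can, level. 
- can_green_center (a point): Bystander, stays in the cradle. A 150 ml drinks can, 53 mm in diameter and 90 mm long, about 165 g, bare aluminium ends and a green sleeve with a thin white band, lying on its side in one of the cradle's three places (any of them; the cans differ only in colour). This point is its centre; its y axis runs along the can, level. 
- cradle: Fixed wooden cradle on the table for three lying cans: base board 86 x 290 x 10 mm, places 100 mm apart along its y axis (y = -100, 0, +100 mm), cans lying along its x axis on small pegs (tops 24 mm above the table, within 22 mm either side of the can's axis), so that a lying can's centre is 46 mm above the table. Origin: centre of the board's underside, z up.
- rack: Fixed blue can rack, 265 x 136 mm, 131 mm high at the back. Runway falls by 0.2 rad towards its +x: two 40 mm wide strips, open 44 mm between (fingers may dip there). Side walls 124 mm apart inside, 40 mm above the strips; orange stops at the low front end, back lips 14 mm high. Cans lie along its y and roll down by themselves. Origin: below its middle, at table height, z up.
- rack_load (a point): Place to lay a can: its centre when it lies crosswise half-way up the runway, 14 mm behind the rack's origin, 96 mm above the table, 103 mm in front of the back lips. x points down the runway (level), y across it, z up. 10 mm off or 7 degrees askew does as well; a can laid more askew may veer and stick at a wall. A can let go here rolls to the front within about 1 s.
- rack_front (a point): Where a can's centre lies when the can rests against the front stops: 97 mm in front of the rack's origin, 73 mm above the table. Axes as the rack's.
- rack_second (a point): Where a second can's centre lies when it rests against the first, 53 mm up the runway. Axes as the rack's.
- jar_center (a point): Bystander: closed jar of brown spread with a gold lid, 72 mm in diameter, 95 mm high, standing. This point is its centre.
- syrup_center (a point): Bystander: amber syrup bottle with a gold cap, 66 mm in diameter, 170 mm high, standing. This point is its centre.

How it is judged (in metres and radians):
On the way:
1. the yellow can has rolled down and lies against the front stops (distance between can_yellow_center and rack_front below 0.022 m and angle between the y axis of can_yellow_center and the y axis of rack_front, either way round below 0.2 rad), for 0.2 s.
At the end, for the whole second after the job is handed in: Yellow can crosswise at the front stops (centre within 22 mm of its place), red can crosswise right behind it (within 24 mm), both within 11 degrees of square, released and at rest; green can within 20 mm, jar and bottle within 30 mm of where they began (all of step 1 and distance between can_red_center and rack_second below 0.024 m and angle between the y axis of can_red_center and the y axis of rack_second, either way round below 0.2 rad and linear speed of each of can_yellow, can_red below 0.02 m/s and angular speed of each of can_yellow, can_red below 0.3 rad/s and distance of can_green_center from where it was at the start of the episode below 0.02 m and distance of each of jar_center, syrup_center from where it was at the start of the episode below 0.03 m); the robot touches nothing.
It fails at once if the yellow can is dropped from a height instead of being laid down (it moves faster than 1.2 m/s while out of the fingers) (linear speed of can_yellow above 1.2 m/s and contact force between the fingers and can_yellow below 0.1 N).
It fails at once if the red can is dropped from a height instead of being laid down (it moves faster than 1.2 m/s while out of the fingers) (linear speed of can_red above 1.2 m/s and contact force between the fingers and can_red below 0.1 N).
It fails at once if the green can is taken or pushed out of its place (distance of can_green_center from where it was at the start of the episode above 0.02 m).
It fails at once if the jar is pushed more than 30 mm or knocked over (distance of jar_center from where it was at the start of the episode above 0.03 m or angle between jar_center's own z axis and vertical above 0.5 rad).
It fails at once if the syrup bottle is pushed more than 30 mm or knocked over (distance of syrup_center from where it was at the start of the episode above 0.03 m or angle between syrup_center's own z axis and vertical above 0.5 rad).
It also fails if it takes over 59 s, if anything falls off the work surface, if the arm or the gripper's body presses on something with over 40 N, if the wrist force passes 120 N, or if a joint passes its speed limit or range.

ROBOT

A 6-joint arm with a two-finger parallel gripper is mounted at the origin on the work surface. World frame = base frame: x ahead of the robot, y to its left, z up, the work surface at z = 0. Lengths are in mm, angles in rad, forces in N, time in s.
With the tool pointing down it reaches from about 300 to 775 mm from the base axis. Payload 14.6 kg.
Tool frame: the origin (TCP) lies on the centre line of the jaws, within the pads' length; the fingertips stand 8 mm ahead of it and the grasp point (between the pads) lies 11 mm behind it; z points along the fingers, y is the direction in which the jaws open and shut (so a half turn about z gives the same grasp; the last joint's range is limited). The gripper opens to 94 mm and grips with 3 to 60 N. Pads are 16 mm wide; open, the fingers measure 119 mm over their backs; the gripper's body (75 mm by 177 mm) begins 78 mm behind the grasp point.
Start: joints at [-1.296, 0.3, 1.521, -0, 1.321, -0.067], TCP at [184.344, -518.176, 193.346] pointing down, gripper open.
Joint ranges: [-3.03, 3.03], [-0.79, 2.21], [0.23, 2.52], [-1.04, 4.18], [0, 3.07], [-2.55, 2.55]. Speed limits (rad/s): [2.22, 2.22, 2.57, 3.14, 3.14, 3.14].

INTERFACE

Orientations are given as [roll, pitch, yaw] about the fixed x, y, z axes, in that order (R = Rz(yaw) Ry(pitch) Rx(roll)).
In Python, from cell import read_state, cams, manip gives the robot as it stands.
- The arm moves only by the shell command python3 -m handwheel 'ROWS' [OPENING] [FORCE]. ROWS is JSON, a list of rows, each a list of 4 numbers: the shift along the tool's x, y, z in m, then the turn about the tool's z in degrees. In form: [[dx, dy, dz, turn], ...]. A call has 1 to 5 rows; each row is the pose to reach, as a shift and turn from the pose measured when the call began, along the tool's axes at that moment; what a row does not reach only later rows make up. A row lasts 1/8 s, in which the tool goes at most 62.5 mm and 10.7 degrees, less where a joint would pass 70% of its speed; a pose out of reach is approached as far as the arm can. A call with a gripper value outside its range is refused whole. OPENING is the closure, from 0 (fully open) to 1 (shut), set as the call begins (- or left out, the last holds). The fingers move at their own pace and stop on an object; FORCE is the grip in N (left out, the last holds). Time passes only in rows, so rows that repeat a pose let the fingers close. It gives the time, the measured TCP pose, the force and the opening at its end, in the units of the state.
- read_state(): the state, without advancing time (a new reading comes with each control period).
- cams.camera(name): name is "side" or "top"; returns the picture (420x560x3 uint8, red, green, blue); there is no depth.
- cams.get_calibration(name): a dict with "vertical_fov" (degrees; the focal length in pixels is half the picture's height over the tangent of half this angle, whatever the lens; pixels are square), "cx", "cy" (the principal point, pixels), "R" (3x3) and "t" (3): a world point X has camera coordinates R X + t. Camera axes: x right, y down, z forward; pixel columns grow to the right and rows downward; lengths in mm; the calibration is good to about 2 mm. A picture is of the moment at which its call begins. get_calibration takes no time and is no camera call.
- manip.sign_off(): hands the job in, once; it reports no verdict.
The state is a dict: "clock": time; "joints": joint angles; "qd": joint speeds; "effort": joint torques, N m; "eef_pos": TCP position; "eef_rot": TCP orientation; "wrist_force": force on the tool from outside, world axes, zero at the start; "moment": the same for the moment, N m; "finger_gap": finger opening in mm.
Only numpy, scipy, OpenCV 4.12 (cv2) and the standard library are available. Lean on these libraries where they do the work, as an engineer would, in place of code of your own. Each camera call takes 0.05 s, during which the arm holds its last target. There are 200 camera calls.

## Working session

There is one attempt and no reset: what is moved stays moved. The work goes in short steps, Python scripts to look and compute and a shell command to move; the robot and the scene stay as the last step left them, time stands still between calls to the robot, and variables do not carry over. Pictures are saved under pics/ and viewed, about 8 in all and at most 12, crops included, and the job is handed in when it is done.

```bash
ls; mkdir -p pics; python3 - <<'E'
from cell import read_state,cams
import cv2
for n in("top","side"):
    cv2.imwrite(f"pics/{n}0.png",cams.camera(n)[:,:,::-1]); print(n,cams.get_calibration(n))
print(read_state())
E
```

```text
pics
top {'vertical_fov': 47.95027928747335, 'cx': 278.0251486961568, 'cy': 215.27641355545813, 'R': array([[ 0.01451362, -0.99952293, -0.02726286],
       [-0.98894034, -0.01032438, -0.14795409],
       [ 0.14760203,  0.02910869, -0.98861839]]), 't': array([  27.97271385,  632.2511272 , 1209.28047795])}
side {'vertical_fov': 56.26378741191459, 'cx': 277.4370579933599, 'cy': 214.1934268096203, 'R': array([[-8.93368894e-01, -4.49323515e-01, -6.30992209e-04],
       [-3.40031839e-01,  6.76986026e-01, -6.52739052e-01],
       [ 2.93718178e-01, -5.82922207e-01, -7.57582558e-01]]), 't': array([592.28559046, 277.5247294 , 722.95373791])}
{'clock': 0.1, 'joints': array([-1.29555836e+00,  3.00390678e-01,  1.52153758e+00,  2.73681544e-05,
        1.32066413e+00, -6.65794136e-02]), 'qd': array([ 0.00057078, -0.00108433, -0.00137323, -0.00019644, -0.00067278,
        0.00023034]), 'effort': array([ 4.63634660e-04, -5.32648051e+01, -3.53285801e+01,  7.08997459e-02,
        2.34483078e-02, -6.33535251e-05]), 'eef_pos': array([ 184.30806411, -517.93879616,  192.84884424]), 'eef_rot': array([-3.14059690e+00, -9.29634881e-05,  3.41810551e-01]), 'wrist_force': array([ 0.01888096, -0.37164705, -0.10562436]), 'moment': array([ 0.00189473,  0.0209413 , -0.01249768]), 'finger_gap': 94.06334015137749}
```

View pics/top0.png

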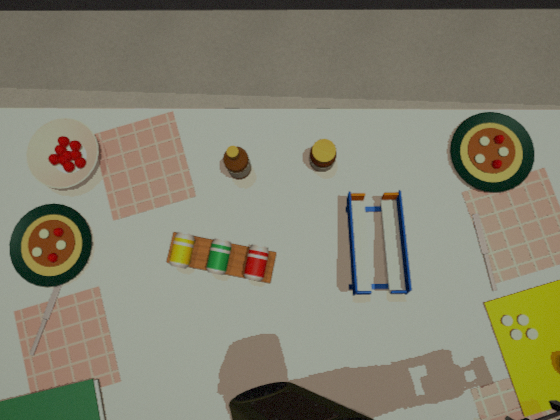

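View pics/side0.png

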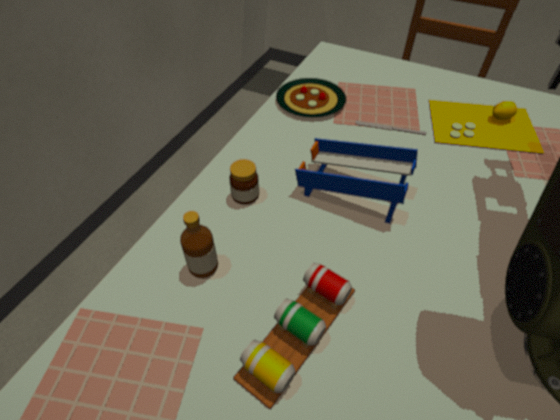

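The top view shows cans at about (181,250) yellow, (219,256) green and (256,263) red. The rack spans (350–408, 193–293) with its orange stops at the image top, around row 196. The bottle is at (237,160) and the jar at (323,155). I'll enlarge both regions next.

```bash
python3 - <<'E'
import cv2,numpy as np
i=cv2.imread("pics/top0.png")
a=cv2.resize(i[220:290,160:285],None,fx=6,fy=6,interpolation=cv2.INTER_CUBIC)[:, :750]
cv2.imwrite("pics/c1.png",a)
b=cv2.resize(i[182:302,335:420],None,fx=5,fy=5,interpolation=cv2.INTER_CUBIC)
cv2.imwrite("pics/c2.png",b)
E
cat > h.py <<'E'
import numpy as np
from cell import cams
def cal(n):
    c=cams.get_calibration(n); return c,210/np.tan(np.radians(c["vertical_fov"]/2))
def pt(n,u,v,z):
    c,f=cal(n); R,t=np.array(c["R"]),np.array(c["t"])
    o=-R.T@t; d=R.T@np.array([(u-c["cx"])/f,(v-c["cy"])/f,1]); return o+d*(z-o[2])/d[2]
def px(n,X):
    c,f=cal(n); p=np.array(c["R"])@np.array(X)+c["t"]; return np.array([c["cx"]+f*p[0]/p[2],c["cy"]+f*p[1]/p[2]])
E
python3 -c "
from h import *
print(-np.array(cal('top')[0]['R']).T@cal('top')[0]['t'],px('top',[0,0,0]))
for n,u,v,z in [('yel',181,250,46),('gre',219,256,46),('red',256,263,46),('jar',323,147,95),('syr',233,152,170)]: print(n,pt('top',u,v,z))"
```

```text
[ 4.46360402e+02 -7.13597004e-01  1.28982368e+03] [288.94837808 462.16787097]
yel [536.34106732 291.77552546  46.        ]
gre [521.76842362 190.17042367  46.        ]
red [504.66169454  91.96805797  46.        ]
jar [806.06998026 -80.29429376  95.        ]
syr [769.41497545 145.08314093 170.        ]
```

View pics/c1.png

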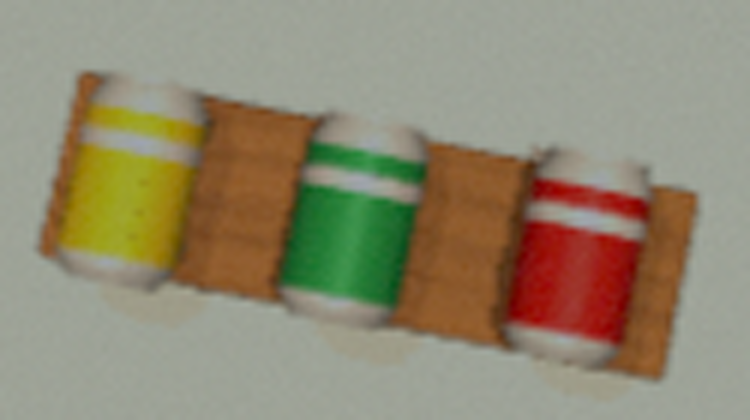

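View pics/c2.png

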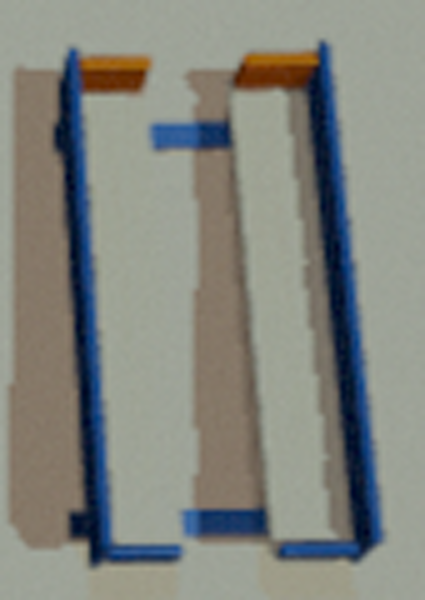

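```bash
cat > m.py <<'E'
from h import *
from scipy.optimize import least_squares
def fit(name,obj,pix,g):
    obj=np.array(obj,float); pix=np.array(pix)
    def W(p): c,s=np.cos(p[2]),np.sin(p[2]); return np.c_[p[0]+c*obj[:,0]-s*obj[:,1],p[1]+s*obj[:,0]+c*obj[:,1],obj[:,2]]
    r=least_squares(lambda p:np.ravel([px('top',X) for X in W(p)]-pix),g,x_scale=[100,100,.1])
    print(name,r.x[:2].round(1),'yaw',r.x[2].round(3),'res',r.fun.round(1)); return r.x
k=lambda x,y:(160+(x+.5)/6-.5,220+(y+.5)/6-.5)
q=lambda x,y:(335+(x+.5)/5-.5,182+(y+.5)/5-.5)
C=fit('cradle',[[43,145,10],[43,-145,10],[-43,-145,10],[-43,145,10]],[k(83,70),k(697,190),k(660,380),k(42,255)],[520,190,-.1])
c,s=np.cos(C[2]),np.sin(C[2])
for n,y in(('yel',100),('gre',0),('red',-100)): print(n,C[0]-s*y,C[1]+c*y,px('top',[C[0]-s*y,C[1]+c*y,46]))
print([k(*a) for a in((135,183),(355,218),(578,257))],[pt('top',*k(*a),46) for a in((135,183),(355,218),(578,257))])
fit('rack',[[132,65,79],[132,-65,79],[-124,-65,131],[-124,65,131]],[q(72,48),q(323,43),q(375,540),q(97,560)],[500,-200,0.])
E
python3 m.py
```

```text
cradle [522.1 190.1] yaw -0.181 res [-0.5 -0.1  0.7  0.2  0.6 -0.  -0.8 -0.1]
yel 540.0842755432992 288.49257048569 [182.29363274 248.60380284]
gre 522.0559467038627 190.1310975440085 [219.01842888 255.89107612]
red 504.02761786442613 91.769624602327 [256.0702128  263.24323334]
[(182.08333333333334, 250.08333333333334), (218.75, 255.91666666666669), (255.91666666666669, 262.4166666666667)] [array([536.15632128, 288.8777628 ,  46.        ]), array([521.97943276, 190.84000044,  46.        ]), array([506.1857317 ,  92.22016916,  46.        ])]
rack [ 561.1 -216.6] yaw 0.029 res [-0.4  0.5 -0.4  0.5 -0.3  1.2  1.1 -2. ]
```

The fits agree with the directly read pixels to a few mm. Next is a helper that turns a target into tool-axis shifts.

```bash
cat > d.py <<'E'
# usage: d.py x y z yaw  -> shift in tool axes (m) and turn (deg)
import sys,numpy as np
from cell import read_state
from scipy.spatial.transform import Rotation as R
s=read_state(); T=R.from_euler('xyz',s["eef_rot"])
x,y,z,w=map(float,sys.argv[1:])
D=T.inv()*R.from_euler('xyz',[np.pi,0,w])
print((T.inv().apply(np.array([x,y,z])-s["eef_pos"])/1000).round(4),'turn',D.as_rotvec(degrees=True).round(1),'t',s["clock"],'F',s["wrist_force"].round(1),'gap',s["finger_gap"].round(1),'q6',s['joints'][5].round(2))
E
python3 d.py 538 289 193 -0.181
```

```text
Traceback (most recent call last):
  File "d.py", line 8, in <module>
    print((T.inv().apply(np.array([x,y,z])-s["eef_pos"])/1000).round(4),'turn',D.as_rotvec(degrees=True).round(1),'t',s["clock"],'F',s["wrist_force"].round(1),'gap',s["finger_gap"].round(1),'q6',s['joints'][5].round(2))
                                                                                                                                                                     ^^^^^^^^^^^^^^^^^^^^^
AttributeError: 'float' object has no attribute 'round'
```

```bash
sed -i 's/s\["finger_gap"\].round(1)/s["finger_gap"]/' d.py; python3 d.py 538 289 193 -0.181
```

```text
[ 6.037e-01 -6.417e-01  5.000e-04] turn [-0.1  0.  30. ] t 0.1 F [ 0.  -0.4 -0.1] gap 94.06334015137749 q6 -0.07
```

```bash
python3 -m handwheel '[[0.03,-0.03,0,6],[0.07,-0.07,0,12],[0.11,-0.115,0,18],[0.15,-0.16,0,24],[0.19,-0.2,0,30]]' 0; python3 d.py 538 289 193 -0.181
```

```text
clock: 0.72
eef_pos: [296.5, -263.9, 193.0]
eef_rot: [-3.141, 0.0, -0.186]
wrist_force: [0.0, 0.2, -0.0]
finger_gap: 93.8
[ 1.353e-01 -5.880e-01  5.000e-04] turn [-0.1  0.  -0.3] t 0.725 F [ 0.   0.2 -0. ] gap 93.82330782737738 q6 0.94
```

```bash
python3 -m handwheel '[[0.015,-0.06,0,0],[0.03,-0.12,0,0],[0.045,-0.18,0,0],[0.06,-0.24,0,0],[0.075,-0.3,0,0]]'; python3 d.py 538 289 193 -0.181
```

```text
clock: 1.35
eef_pos: [425.9, 19.2, 193.3]
eef_rot: [-3.141, 0.0, -0.185]
wrist_force: [-0.2, -1.4, 0.8]
finger_gap: 94.1
[ 0.0604 -0.2858  0.0005] turn [-0.1  0.  -0.3] t 1.35 F [-0.2 -1.4  0.8] gap 94.13556720414347 q6 1.71
```

```bash
python3 -m handwheel '[[0.012,-0.06,0,0],[0.024,-0.12,0,0],[0.036,-0.18,0,0],[0.048,-0.23,0,0],[0.055,-0.27,0,0]]'; python3 d.py 538 289 193 -0.181
```

```text
clock: 1.98
eef_pos: [530.0, 276.4, 192.9]
eef_rot: [-3.141, 0.001, -0.185]
wrist_force: [0.7, -1.6, 0.9]
finger_gap: 94.1
[ 0.0055 -0.0139 -0.0001] turn [-0.   0.  -0.2] t 1.975 F [ 0.7 -1.6  0.9] gap 94.13562396413948 q6 2.17
```

```bash
python3 -m handwheel '[[0.0055,-0.014,0,0],[0.0055,-0.014,0.03,0],[0.0055,-0.014,0.07,0],[0.0055,-0.014,0.095,0],[0.0055,-0.014,0.1,0]]'; python3 d.py 538 289 35 -0.181; python3 - <<'E'
from cell import cams
import cv2,numpy as np
a=cams.camera("side")[280:420,190:390,::-1];b=cams.camera("top")[200:340,130:330,::-1]
cv2.imwrite("pics/g1.png",cv2.resize(np.hstack([a,b]),None,fx=2,fy=2,interpolation=cv2.INTER_CUBIC))
E
```

```text
clock: 2.6
eef_pos: [537.1, 288.8, 91.1]
eef_rot: [3.14, 0.004, -0.185]
wrist_force: [-0.1, -0.2, -0.2]
finger_gap: 94.0
[ 0.0011 -0.0005  0.0561] turn [ 0.1  0.2 -0.2] t 2.6 F [-0.1 -0.2 -0.2] gap 94.02264774285281 q6 2.19
```

View pics/g1.png

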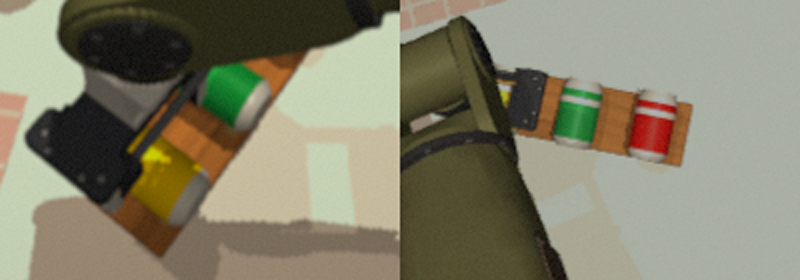

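The fingers straddle the yellow can: in the side crop the can is at (170,180), with the right finger between yellow and green at (165,105). The top crop shows the gripper edge at (530,98), clear of green. I'll descend and grip.

```bash
python3 -m handwheel '[[0.001,0,0.02,0],[0.001,0,0.04,0],[0.001,0,0.054,0],[0.001,0,0.056,0],[0.001,0,0.056,0]]'; python3 -m handwheel '[[0,0,0,0],[0,0,0,0],[0,0,0,0],[0,0,0,0]]' 1 15;python3 d.py 538 289 35 -0.181
```

```text
clock: 3.32
eef_pos: [539.1, 289.1, 37.4]
eef_rot: [-3.141, 0.001, -0.185]
wrist_force: [0.7, 0.0, 0.7]
finger_gap: 93.8
clock: 3.82
eef_pos: [539.2, 289.2, 37.5]
eef_rot: [-3.141, 0.0, -0.185]
wrist_force: [-0.0, 0.2, -0.5]
finger_gap: 57.2
[-0.0011  0.0004  0.0025] turn [-0.   0.  -0.2] t 3.825 F [-0.   0.2 -0.5] gap 57.15782611865466 q6 2.19
```

```bash
python3 -m handwheel '[[0,0,0,0],[0,0,0,0],[0,0,0,0]]' 1 20; python3 -m handwheel '[[0,0,-0.02,0],[0,0,-0.06,0],[0,0,-0.11,0],[0,0,-0.15,0],[0,0,-0.16,0]]';python3 d.py 547 -217 195 0.029
```

```text
clock: 4.2
eef_pos: [539.1, 289.0, 37.5]
eef_rot: [-3.141, 0.001, -0.185]
wrist_force: [-0.0, -2.9, 2.1]
finger_gap: 50.9
clock: 4.82
eef_pos: [539.9, 289.4, 201.1]
eef_rot: [-3.138, -0.004, -0.184]
wrist_force: [-0.1, -0.6, -2.6]
finger_gap: 51.1
[0.0998 0.4965 0.0047] turn [ -0.2  -0.2 -12.2] t 4.825 F [-0.1 -0.6 -2.6] gap 51.13358637183517 q6 2.19
```

```bash
python3 -m handwheel '[[0.01,0.05,0,-3],[0.02,0.1,0,-6],[0.03,0.16,0,-9],[0.042,0.21,0,-12],[0.052,0.26,0,-12]]';python3 d.py 547 -217 195 0.029
```

```text
clock: 5.45
eef_pos: [542.8, 22.7, 199.3]
eef_rot: [-3.139, -0.003, 0.026]
wrist_force: [0.4, 1.1, -2.4]
finger_gap: 51.3
[-0.0019  0.2397  0.0036] turn [-0.2 -0.2 -0.2] t 5.45 F [ 0.4  1.1 -2.4] gap 51.342156970314434 q6 1.52
```

```bash
python3 -m handwheel '[[0,0.05,0,0],[-0.001,0.1,0,0],[-0.002,0.16,0,0],[-0.002,0.21,0,0],[-0.002,0.24,0,0]]';python3 -m handwheel '[[0,0.003,0,0],[0,0.003,0.02,0],[0,0.003,0.04,0],[0,0.003,0.055,0],[0,0.003,0.06,0]]';python3 d.py 547 -217 88 0.029
python3 - <<'E'
from cell import cams
import cv2,numpy as np
a=cams.camera("side")[100:240,260:460,::-1];b=cams.camera("top")[170:310,270:470,::-1]
cv2.imwrite("pics/g2.png",cv2.resize(np.hstack([a,b]),None,fx=2,fy=2,interpolation=cv2.INTER_CUBIC))
E
```

```text
clock: 6.08
eef_pos: [546.2, -219.4, 197.2]
eef_rot: [-3.138, -0.001, 0.024]
wrist_force: [-1.5, 0.7, -2.4]
finger_gap: 51.0
clock: 6.7
eef_pos: [546.0, -221.4, 136.1]
eef_rot: [-3.137, 0.0, 0.025]
wrist_force: [0.3, 0.2, -2.8]
finger_gap: 51.3
[ 0.0011 -0.0041  0.0481] turn [-0.3  0.  -0.3] t 6.7 F [ 0.3  0.2 -2.8] gap 51.28118161893092 q6 1.1
```

View pics/g2.png

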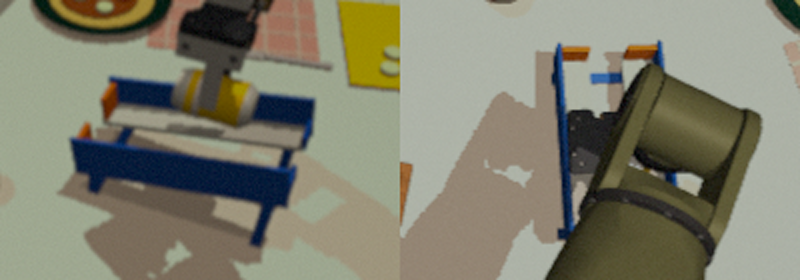

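The yellow can, at (217,95) in the side crop, sits above the runway between the walls and square to them. Laying it down gently.

```bash
python3 -m handwheel '[[0.001,-0.004,0.015,0],[0.001,-0.004,0.03,0],[0.001,-0.004,0.04,0],[0.001,-0.004,0.043,0],[0.001,-0.004,0.044,0]]';python3 d.py 547 -217 88 0.029
```

```text
clock: 7.42
eef_pos: [547.3, -217.7, 93.0]
eef_rot: [-3.138, -0.001, 0.024]
wrist_force: [-0.8, -0.9, -2.2]
finger_gap: 51.3
[-0.0003 -0.0006  0.005 ] turn [-0.2 -0.  -0.3] t 7.425 F [-0.8 -0.9 -2.2] gap 51.27304448844655 q6 1.1
```

```bash
python3 -m handwheel '[[0,0,0.003,0],[0,0,0.005,0],[0,0,0.005,0]]';python3 -m handwheel '[[0,0,0.001,0],[0,0,0.002,0],[0,0,0.002,0]]'
```

```text
clock: 7.8
eef_pos: [547.3, -217.6, 87.9]
eef_rot: [-3.137, -0.001, 0.024]
wrist_force: [0.1, -0.4, -1.4]
finger_gap: 51.3
clock: 8.18
eef_pos: [547.4, -217.7, 86.0]
eef_rot: [-3.138, -0.001, 0.024]
wrist_force: [-0.6, -0.5, -0.0]
finger_gap: 51.1
```

```bash
python3 -m handwheel '[[0,0,0.002,0],[0,0,0.002,0]]';python3 -m handwheel '[[0,0,0,0],[0,0,0,0],[0,0,0,0],[0,0,0,0],[0,0,0,0]]' 0;  python3 -m handwheel '[[0,0,-0.01,0],[0,0,-0.025,0],[0,0,-0.05,0],[0,0,-0.08,0],[0,0,-0.11,0]]'; python3 d.py 506 92 197 -0.181
python3 - <<'E'
from cell import cams
import cv2,numpy as np
a=cams.camera("side")[100:240,260:460,::-1];b=cams.camera("top")[170:310,270:470,::-1]
cv2.imwrite("pics/g3.png",cv2.resize(np.hstack([a,b]),None,fx=2,fy=2,interpolation=cv2.INTER_CUBIC))
E
```

```text
clock: 8.43
eef_pos: [547.5, -217.9, 84.1]
eef_rot: [-3.138, -0.001, 0.024]
wrist_force: [2.0, -1.6, 0.7]
finger_gap: 51.2
clock: 9.05
eef_pos: [547.5, -217.9, 84.1]
eef_rot: [-3.138, -0.001, 0.024]
wrist_force: [-0.1, -0.7, 0.4]
finger_gap: 93.6
clock: 9.68
eef_pos: [547.4, -218.3, 196.4]
eef_rot: [-3.139, -0.003, 0.024]
wrist_force: [0.2, -0.8, 0.5]
finger_gap: 93.9
[-3.390e-02 -3.112e-01  2.000e-04] turn [-0.2 -0.1 11.8] t 9.675 F [ 0.2 -0.8  0.5] gap 93.94988884392367 q6 1.1
```

View pics/g3.png

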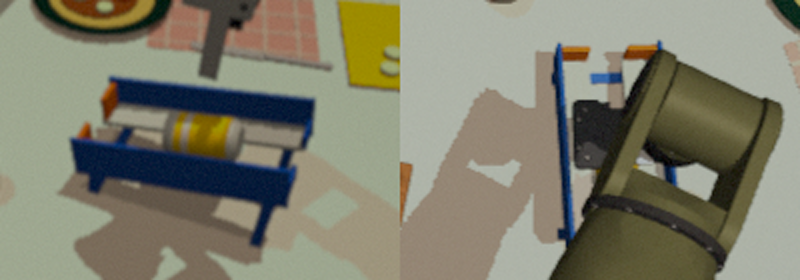

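In the side crop the yellow can is on the runway at (203,135), square and just starting to roll. Now to red.

```bash
python3 -m handwheel '[[-0.006,-0.055,0,3],[-0.012,-0.11,0,6],[-0.018,-0.17,0,9],[-0.024,-0.23,0,12],[-0.03,-0.28,0,12]]';python3 d.py 505 92 110 -0.181
python3 - <<'E'
from cell import cams
import cv2,numpy as np
a=cams.camera("side")[100:240,260:460,::-1];b=cams.camera("top")[170:310,270:470,::-1]
cv2.imwrite("pics/g4.png",cv2.resize(np.hstack([a,b]),None,fx=2,fy=2,interpolation=cv2.INTER_CUBIC))
E
```

```text
clock: 10.4
eef_pos: [511.1, 62.4, 198.8]
eef_rot: [-3.139, -0.007, -0.185]
wrist_force: [1.0, 0.6, 0.2]
finger_gap: 93.7
[-0.0121 -0.0278  0.0888] turn [-0.1 -0.4 -0.2] t 10.4 F [1.  0.6 0.2] gap 93.6670069456147 q6 1.81
```

View pics/g4.png

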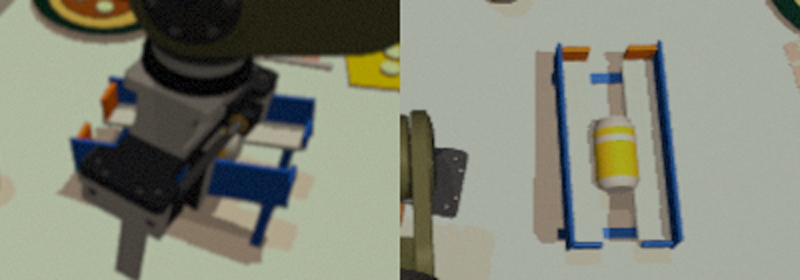

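The top crop shows I made a mistake. The yellow can is lying lengthwise in the slot, centre (216,153) in the crop, because I didn't turn the wrist by 90°. It is at rest and can be recovered. I'll re-grip it, set it back in its cradle place to level it, then carry it turned 90°.

```bash
python3 - <<'E'
from h import *
import cv2
from cell import cams
c=cams.camera("top"); hsv=cv2.cvtColor(c,cv2.COLOR_RGB2HSV)
m=((hsv[...,0]>20)&(hsv[...,0]<36)&(hsv[...,1]>120)&(hsv[...,2]>80)); m[:200]=0;m[300:]=0;m[:,:340]=0;m[:,420:]=0
v,u=np.nonzero(m); print('sleeve',u.min(),u.max(),v.min(),v.max())
print(pt('top',378,246.5,84), px('top',[547.5,-218,84]))
print(pt('top',378,229.5,92),pt('top',378,264.5,104))
E
python3 d.py 547.5 -218 195 0.026
```

```text
sleeve 367 388 233 259
[ 548.7717529  -220.68544974   84.        ] [376.94621727 246.98657486]
[ 591.32906173 -219.94555667   92.        ] [ 502.24385028 -216.29095374  104.        ]
[0.0862 0.2689 0.0038] turn [ -0.1  -0.4 -11.9] t 10.55 F [ 0.2 -0.5 -0.8] gap 93.8305121498213 q6 1.8
```

It has not slid and is still at about (548,-219). Returning above it.

```bash
python3 -m handwheel '[[0.018,0.055,0,-4],[0.036,0.11,0,-8],[0.054,0.17,0,-12],[0.074,0.23,0,-12],[0.087,0.268,0,-12]]';python3 -m handwheel '[[0,0,0,0]]';python3 d.py 548 -218.5 84 0.026
```

```text
clock: 11.18
eef_pos: [547.7, -221.2, 198.6]
eef_rot: [-3.141, -0.007, 0.025]
wrist_force: [0.6, 0.1, -0.6]
finger_gap: 94.1
clock: 11.3
eef_pos: [546.9, -224.8, 197.9]
eef_rot: [-3.141, -0.006, 0.021]
wrist_force: [-0.0, -0.1, -1.1]
finger_gap: 94.2
[ 0.0005 -0.0062  0.1139] turn [-0.  -0.4 -0.3] t 11.3 F [-0.  -0.1 -1.1] gap 94.16650785641755 q6 1.1
```

```bash
python3 -m handwheel '[[0.001,-0.006,0.01,0],[0.001,-0.006,0.03,0],[0.001,-0.006,0.045,0],[0.001,-0.006,0.05,0],[0.001,-0.006,0.05,0]]';python3 d.py 548 -218 84 0.026
```

```text
clock: 11.92
eef_pos: [548.1, -218.4, 147.9]
eef_rot: [-3.141, -0.006, 0.021]
wrist_force: [-0.3, 0.4, 0.2]
finger_gap: 93.9
[-0.0005 -0.0004  0.0639] turn [-0.  -0.3 -0.3] t 11.925 F [-0.3  0.4  0.2] gap 93.928561196256 q6 1.11
```

```bash
python3 -m handwheel '[[0,0,0.02,0],[0,0,0.04,0],[0,0,0.058,0],[0,0,0.064,0],[0,0,0.064,0]]';python3 -m handwheel '[[0,0,0,0],[0,0,0,0],[0,0,0,0],[0,0,0,0],[0,0,0,0]]' 1 12;python3 -m handwheel '[[0,0,0,0],[0,0,0,0]]';python3 -m handwheel '[[0,0,-0.02,0],[0,0,-0.05,0],[0,0,-0.09,0],[0,0,-0.11,0],[0,0,-0.115,0]]';python3 d.py 539 289 195 -0.185
```

```text
clock: 12.55
eef_pos: [548.6, -218.4, 84.1]
eef_rot: [-3.141, -0.006, 0.021]
wrist_force: [-0.5, -0.0, 0.1]
finger_gap: 93.9
clock: 13.18
eef_pos: [548.7, -218.7, 84.2]
eef_rot: [3.141, -0.006, 0.021]
wrist_force: [-0.6, -9.7, 5.0]
finger_gap: 47.6
clock: 13.42
eef_pos: [548.8, -219.4, 84.5]
eef_rot: [3.14, -0.007, 0.021]
wrist_force: [-0.5, -5.9, 0.7]
finger_gap: 45.0
clock: 14.05
eef_pos: [548.3, -219.2, 200.5]
eef_rot: [3.14, -0.008, 0.021]
wrist_force: [0.1, 0.5, -0.8]
finger_gap: 0.6
[ 0.0013 -0.5083  0.0046] turn [ 0.  -0.5 11.8] t 14.05 F [ 0.1  0.5 -0.8] gap 0.5523355640408437 q6 1.11
```

The can slipped out: the gap read 45 mm and then shut completely, so the pads were too high on it. I'll open, move aside and look again.

```bash
python3 -m handwheel '[[-0.03,-0.055,0,0],[-0.06,-0.11,0,0],[-0.09,-0.165,0,0],[-0.12,-0.22,0,0],[-0.14,-0.25,0,0]]' 0
python3 - <<'E'
from cell import cams
import cv2,numpy as np
a=cams.camera("side");b=cams.camera("top")
cv2.imwrite("pics/s5.png",a[:,:,::-1]);cv2.imwrite("pics/t5.png",b[:,:,::-1])
a=a[110:240,270:440,::-1];b=b[180:310,320:440,::-1]
cv2.imwrite("pics/g5.png",cv2.resize(np.hstack([a,b]),None,fx=2.7,fy=4,interpolation=cv2.INTER_CUBIC))
E
```

```text
clock: 14.68
eef_pos: [401.3, 29.7, 198.0]
eef_rot: [3.14, -0.007, 0.022]
wrist_force: [0.3, 0.2, -0.5]
finger_gap: 47.4
```

View pics/g5.png

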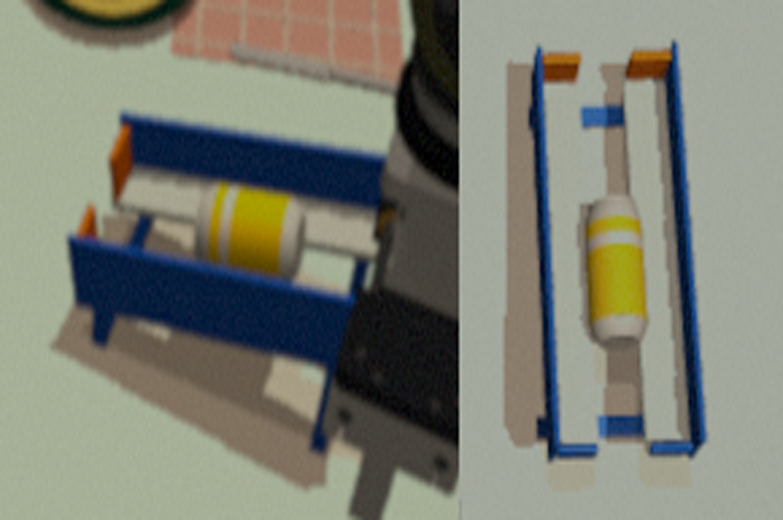

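```bash
python3 - <<'E'
from h import *
import cv2
def P(n):
    c,f=cal(n); K=np.array([[f,0,c['cx']],[0,f,c['cy']],[0,0,1]]); return K@np.c_[c['R'],c['t']]
def sl(f,n,w):
    hsv=cv2.cvtColor(cv2.imread(f),cv2.COLOR_BGR2HSV); u0,u1,v0,v1=w
    m=(hsv[...,0]>20)&(hsv[...,0]<36)&(hsv[...,1]>110)&(hsv[...,2]>70); k=np.zeros_like(m);k[v0:v1,u0:u1]=1
    v,u=np.nonzero(m&k); print(n,u.min(),u.max(),v.min(),v.max(),u.mean(),v.mean())
sl('pics/t5.png','top',(340,420,200,300)); sl('pics/s5.png','side',(330,400,140,200))
for a,b in(((377.8,247),(362.6,167.5)),((377.8,247),(362.6,165))):
    X=cv2.triangulatePoints(P('top'),P('side'),np.array(a),np.array(b)); print((X[:3]/X[3]).T)
for z in (70,84): print(px('side',[548.8,-220.5,z]),px('top',[548.8,-220.5,z]))
for r in ([97,-60,80],[-120,60,131]):
    pass
E
```

```text
top 367 388 234 260 377.4314159292035 247.56637168141592
side 347 377 155 177 362.2043010752688 166.33333333333334
[[ 545.9615128  -219.95470163   85.90064594]]
[[ 545.90730788 -218.23215493   94.96883397]]
[359.7179092  171.60671983] [376.93651535 246.93764017]
[360.63379313 167.34881499] [377.926472   246.48801307]
```

The can is still at about (548,-220,85), wedged in the groove. I'll regrip 4 mm lower, better centred and with more force.

```bash
python3 d.py 548 -220 195 0.026; python3 -m handwheel '[[0.03,0.055,0,0],[0.06,0.11,0,0],[0.09,0.165,0,0],[0.12,0.22,0,0],[0.14,0.24,0,0]]' 0;python3 d.py 548 -220 80 0.026
```

```text
[0.1406 0.2534 0.0046] turn [ 0.1 -0.4 -0.1] t 14.775 F [ 1.1 -0.4 -0.6] gap 54.89812316684766 q6 1.53
clock: 15.4
eef_pos: [547.4, -210.2, 197.7]
eef_rot: [3.141, -0.006, 0.021]
wrist_force: [0.6, 0.4, 0.1]
finger_gap: 94.1
[-0.0003  0.0097  0.1177] turn [ 0.  -0.3 -0.3] t 15.4 F [0.6 0.4 0.1] gap 94.05520279129053 q6 1.12
```

```bash
python3 -m handwheel '[[0,0.008,0.01,0],[0,0.008,0.04,0],[0,0.008,0.07,0],[0,0.008,0.085,0],[0,0.008,0.09,0]]';python3 d.py 548 -220 80 0.026
```

```text
clock: 16.02
eef_pos: [547.6, -218.0, 107.0]
eef_rot: [-3.141, -0.004, 0.021]
wrist_force: [0.4, -0.5, 0.1]
finger_gap: 93.7
[0.0003 0.002  0.027 ] turn [-0.  -0.3 -0.3] t 16.025 F [ 0.4 -0.5  0.1] gap 93.74487814926376 q6 1.11
```

```bash
python3 -m handwheel '[[0,0.0015,0,0],[0,0.0015,0.012,0],[0,0.0015,0.02,0],[0,0.0015,0.0265,0],[0,0.0015,0.0265,0]]' 0.15;python3 -m handwheel '[[0,0,0,0],[0,0,0,0],[0,0,0,0],[0,0,0,0]]' 1 8;python3 -m handwheel '[[0,0,0,0],[0,0,0,0],[0,0,0,0]]'
```

```text
clock: 16.65
eef_pos: [547.5, -219.4, 79.9]
eef_rot: [-3.141, -0.004, 0.021]
wrist_force: [0.5, -0.9, 0.2]
finger_gap: 80.1
clock: 17.15
eef_pos: [547.6, -219.8, 80.1]
eef_rot: [3.141, -0.004, 0.021]
wrist_force: [0.5, -2.5, -0.1]
finger_gap: 49.1
clock: 17.52
eef_pos: [547.6, -219.9, 80.1]
eef_rot: [3.141, -0.004, 0.021]
wrist_force: [-1.2, -2.8, 0.1]
finger_gap: 49.6
```

Gap is steady at 49.6 mm with no upward push. Tightening and lifting slowly.

```bash
python3 -m handwheel '[[0,0,0,0],[0,0,0,0]]' 1 18;python3 -m handwheel '[[0,0,-0.003,0],[0,0,-0.008,0],[0,0,-0.014,0],[0,0,-0.02,0]]'
```

```text
clock: 17.77
eef_pos: [547.6, -219.9, 80.1]
eef_rot: [3.141, -0.004, 0.021]
wrist_force: [0.1, -1.9, -0.7]
finger_gap: 48.7
clock: 18.27
eef_pos: [547.6, -219.8, 100.6]
eef_rot: [3.141, -0.004, 0.021]
wrist_force: [0.5, -0.4, -1.5]
finger_gap: 48.6
```

```bash
python3 -m handwheel '[[0,0,-0.015,0],[0,0,-0.035,0],[0,0,-0.055,0],[0,0,-0.075,0],[0,0,-0.085,0]]';python3 d.py 539 289 190 -0.185
```

```text
clock: 18.9
eef_pos: [547.5, -219.9, 187.5]
eef_rot: [3.14, -0.006, 0.021]
wrist_force: [1.1, 0.6, -2.0]
finger_gap: 48.9
[ 0.0023 -0.509  -0.0031] turn [ 0.  -0.4 11.8] t 18.9 F [ 1.1  0.6 -2. ] gap 48.85696035560281 q6 1.1
```

```bash
python3 -m handwheel '[[0,-0.03,0,3],[0,-0.08,0,6],[0,-0.13,0,9],[0,-0.18,0,12],[0,-0.23,0,12]]';python3 d.py 539 289 190 -0.185
```

```text
clock: 19.52
eef_pos: [542.3, 11.6, 187.5]
eef_rot: [-3.141, -0.006, -0.189]
wrist_force: [0.9, -0.5, -2.1]
finger_gap: 48.8
[-0.0554 -0.2718 -0.0029] turn [-0.  -0.4 -0.2] t 19.525 F [ 0.9 -0.5 -2.1] gap 48.77971614970326 q6 1.71
```

```bash
python3 -m handwheel '[[-0.012,-0.06,0,0],[-0.024,-0.12,0,0],[-0.036,-0.18,0,0],[-0.047,-0.23,0,0],[-0.055,-0.268,0,0]]';python3 -m handwheel '[[0,0,0,0]]';python3 d.py 539 289 70 -0.185
```

```text
clock: 20.15
eef_pos: [538.1, 287.3, 187.1]
eef_rot: [3.142, -0.006, -0.188]
wrist_force: [0.4, 0.0, -1.8]
finger_gap: 49.0
clock: 20.27
eef_pos: [537.4, 289.5, 186.8]
eef_rot: [3.141, -0.005, -0.185]
wrist_force: [-0.5, -1.0, -2.1]
finger_gap: 49.1
[0.0011 0.0002 0.1168] turn [ 0.  -0.3  0. ] t 20.275 F [-0.5 -1.  -2.1] gap 49.057371335623195 q6 2.19
```

```bash
python3 -m handwheel '[[0.001,0,0.025,0],[0.001,0,0.06,0],[0.001,0,0.095,0],[0.001,0,0.112,0],[0.001,0,0.117,0]]';python3 -m handwheel '[[0,0,0.005,0],[0,0,0.01,0],[0,0,0.016,0],[0,0,0.016,0]]';python3 d.py 539 289 46 -0.185
```

```text
clock: 20.9
eef_pos: [539.0, 288.7, 69.5]
eef_rot: [3.141, -0.005, -0.185]
wrist_force: [-0.2, -0.5, -1.8]
finger_gap: 48.8
clock: 21.4
eef_pos: [538.9, 288.6, 53.1]
eef_rot: [3.141, -0.004, -0.185]
wrist_force: [0.9, -0.6, -2.5]
finger_gap: 48.5
[-0.     -0.0004  0.0071] turn [ 0.1 -0.2 -0. ] t 21.4 F [ 0.9 -0.6 -2.5] gap 48.53164562041453 q6 2.19
```

```bash
python3 -m handwheel '[[0,0,0.003,0],[0,0,0.005,0],[0,0,0.005,0]]' 1 12;python3 -m handwheel '[[0,0,0.002,0],[0,0,0.003,0],[0,0,0.003,0]]';python3 -m handwheel '[[0,0,0.002,0],[0,0,0.003,0],[0,0,0.003,0]]'
```

```text
clock: 21.78
eef_pos: [538.9, 288.6, 48.1]
eef_rot: [3.14, -0.004, -0.185]
wrist_force: [-0.1, -1.3, -1.2]
finger_gap: 49.0
clock: 22.15
eef_pos: [538.9, 288.7, 45.1]
eef_rot: [3.141, -0.004, -0.185]
wrist_force: [-0.8, 0.2, 0.4]
finger_gap: 49.0
clock: 22.52
eef_pos: [538.8, 288.8, 42.4]
eef_rot: [3.141, -0.004, -0.185]
wrist_force: [-4.4, -0.2, 5.9]
finger_gap: 48.7
```

It's resting on the pegs, with 6 N pressing. I'll release so it levels, then go down and regrip at the proper height.

```bash
python3 -m handwheel '[[0,0,0,0],[0,0,0,0],[0,0,0,0],[0,0,0,0],[0,0,0,0]]' 0.2 15;python3 -m handwheel '[[0,0,0.003,0],[0,0,0.007,0],[0,0,0.007,0]]';python3 -m handwheel '[[0,0,0,0],[0,0,0,0],[0,0,0,0],[0,0,0,0],[0,0,0,0]]' 1 18;python3 -m handwheel '[[0,0,-0.02,0],[0,0,-0.06,0],[0,0,-0.11,0],[0,0,-0.15,0],[0,0,-0.16,0]]';python3 d.py 547 -218 195 1.6
python3 - <<'E'
from cell import cams
import cv2,numpy as np
a=cams.camera("side")[190:420,150:400,::-1]
cv2.imwrite("pics/g6.png",cv2.resize(a,None,fx=2,fy=2,interpolation=cv2.INTER_CUBIC))
E
```

```text
clock: 23.15
eef_pos: [538.8, 288.8, 42.4]
eef_rot: [3.141, -0.004, -0.185]
wrist_force: [0.6, 0.3, 0.0]
finger_gap: 74.9
clock: 23.52
eef_pos: [538.6, 288.6, 34.8]
eef_rot: [3.14, -0.003, -0.185]
wrist_force: [-0.5, 0.3, 0.3]
finger_gap: 75.0
clock: 24.15
eef_pos: [538.6, 288.7, 34.9]
eef_rot: [3.14, -0.003, -0.185]
wrist_force: [-0.4, -0.4, 0.1]
finger_gap: 52.1
clock: 24.78
eef_pos: [538.9, 289.3, 198.5]
eef_rot: [-3.14, -0.008, -0.185]
wrist_force: [-0.3, 0.5, -3.3]
finger_gap: 51.8
[0.1014 0.4971 0.0035] turn [   0.3   -0.4 -102.3] t 24.775 F [-0.3  0.5 -3.3] gap 51.8176375182861 q6 2.19
```

View pics/g6.png

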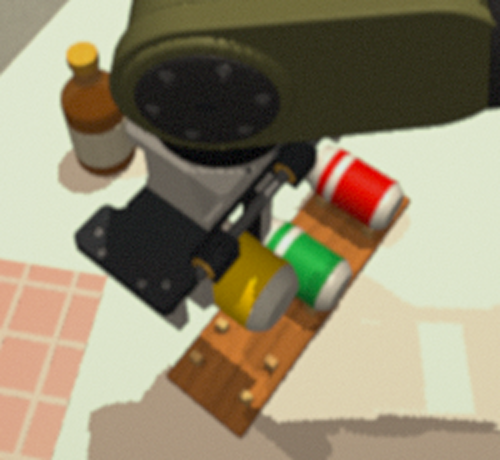

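The yellow can is held level at (255,290) in the crop, and green and red are undisturbed. Now carrying it with the quarter turn.

```bash
python3 -m handwheel '[[0.008,0.04,0,-10],[0.018,0.09,0,-20],[0.03,0.14,0,-30],[0.04,0.19,0,-40],[0.05,0.24,0,-50]]';python3 d.py 547 -218 195 1.6
```

```text
clock: 25.45
eef_pos: [542.7, 42.5, 196.0]
eef_rot: [3.139, -0.002, 0.693]
wrist_force: [0.8, 0.2, -2.3]
finger_gap: 52.2
[-0.1631  0.2031  0.0011] turn [  0.2  -0.1 -52. ] t 25.45 F [ 0.8  0.2 -2.3] gap 52.187197016475984 q6 0.89
```

```bash
python3 -m handwheel '[[-0.036,0.045,0,-10],[-0.072,0.09,0,-20],[-0.11,0.135,0,-30],[-0.14,0.175,0,-40],[-0.163,0.203,0,-50]]';python3 -m handwheel '[[0,0,0,-2],[0,0,0,-2]]';python3 d.py 547 -218.5 140 1.6
```

```text
clock: 26.08
eef_pos: [546.0, -219.9, 194.1]
eef_rot: [3.141, -0.001, 1.57]
wrist_force: [-1.0, 0.5, -1.9]
finger_gap: 51.9
clock: 26.32
eef_pos: [545.3, -220.0, 192.2]
eef_rot: [-3.14, -0.002, 1.604]
wrist_force: [0.1, 0.0, -2.9]
finger_gap: 52.3
[0.0013 0.0018 0.0522] turn [-0.1 -0.1  0.2] t 26.325 F [ 0.1  0.  -2.9] gap 52.31878301465033 q6 -0.48
```

```bash
python3 -m handwheel '[[0.001,0.002,0.02,0],[0.001,0.002,0.05,0],[0.001,0.002,0.08,0],[0.001,0.002,0.095,0],[0.001,0.002,0.1,0]]';python3 -m handwheel '[[0,0,0.002,0],[0,0,0.004,0],[0,0,0.004,0]]';python3 d.py 547 -218.5 85 1.6
python3 - <<'E'
from cell import cams
import cv2
a=cams.camera("side")[90:250,240:470,::-1]
cv2.imwrite("pics/g7.png",cv2.resize(a,None,fx=3,fy=3,interpolation=cv2.INTER_CUBIC))
E
```

```text
clock: 26.95
eef_pos: [547.0, -218.2, 91.6]
eef_rot: [-3.139, -0.003, 1.604]
wrist_force: [0.7, 0.4, -1.2]
finger_gap: 52.3
clock: 27.32
eef_pos: [547.1, -218.3, 88.0]
eef_rot: [-3.14, -0.002, 1.604]
wrist_force: [0.6, 0.6, -2.2]
finger_gap: 52.1
[-0.0002 -0.0001  0.003 ] turn [-0.1 -0.1  0.2] t 27.325 F [ 0.6  0.6 -2.2] gap 52.096792198100026 q6 -0.48
```

View pics/g7.png

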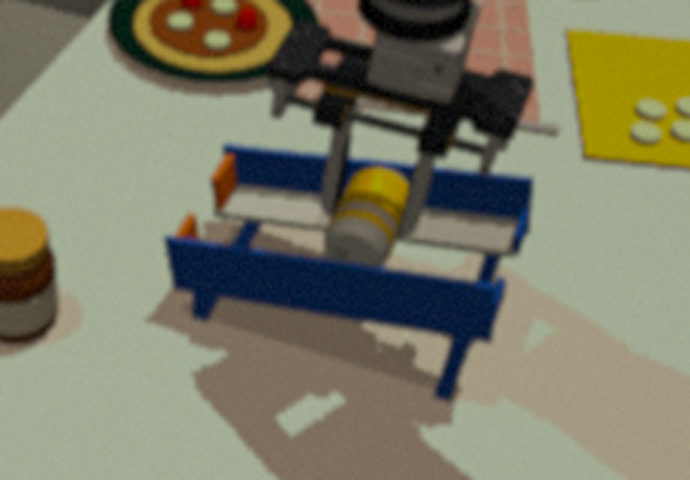

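The yellow can is now crosswise between the walls at (370,215), midway up the runway. I'll lower it until it touches, then release.

```bash
python3 -m handwheel '[[0,0,0.002,0],[0,0,0.003,0],[0,0,0.003,0]]';python3 -m handwheel '[[0,0,0.001,0],[0,0,0.002,0],[0,0,0.002,0]]'
```

```text
clock: 27.75
eef_pos: [547.1, -218.3, 84.9]
eef_rot: [-3.139, -0.002, 1.604]
wrist_force: [-0.0, -0.6, -3.5]
finger_gap: 52.3
clock: 28.12
eef_pos: [547.5, -218.5, 84.6]
eef_rot: [-3.141, -0.002, 1.604]
wrist_force: [-4.8, 2.4, 13.9]
finger_gap: 52.5
```

```bash
python3 -m handwheel '[[0,0,-0.0005,0],[0,0,-0.0005,0],[0,0,-0.0005,0],[0,0,-0.0005,0]]' 0.3; python3 -m handwheel '[[0,0,-0.02,0],[0,0,-0.05,0],[0,0,-0.08,0],[0,0,-0.1,0],[0,0,-0.11,0]]' 0.3;python3 d.py 505 92 195 -0.181
```

```text
clock: 28.62
eef_pos: [547.6, -218.5, 85.0]
eef_rot: [-3.141, -0.001, 1.604]
wrist_force: [1.7, -0.4, 0.5]
finger_gap: 65.6
clock: 29.25
eef_pos: [547.8, -218.8, 195.9]
eef_rot: [3.141, -0.001, 1.604]
wrist_force: [-0.3, 0.6, -0.7]
finger_gap: 66.1
[ 0.312  -0.0325  0.0012] turn [-0.000e+00 -1.000e-01  1.023e+02] t 29.25 F [-0.3  0.6 -0.7] gap 66.10625564085899 q6 -0.48
```

```bash
python3 -m handwheel '[[0.05,-0.005,0,10],[0.1,-0.01,0,20],[0.15,-0.015,0,30],[0.2,-0.02,0,40],[0.25,-0.025,0,50]]' 0;python3 d.py 505 92 195 -0.181
python3 - <<'E'
from cell import cams
from h import *
import cv2
a=cams.camera("top"); cv2.imwrite("pics/t8.png",a[:,:,::-1])
hsv=cv2.cvtColor(a,cv2.COLOR_RGB2HSV); m=(hsv[...,0]>20)&(hsv[...,0]<36)&(hsv[...,1]>110)&(hsv[...,2]>70)
k=np.zeros_like(m);k[190:300,345:412]=1; v,u=np.nonzero(m&k)
print(len(u),u.min(),u.max(),v.min(),v.max())
print('rect',cv2.minAreaRect(np.c_[u,v].astype(np.float32)))
c,s=np.cos(.029),np.sin(.029)
print('front exp',px('top',[561+97*c,-217+97*s,73]),'load exp',px('top',[547,-217,96]))
E
```

```text
clock: 29.88
eef_pos: [513.8, 31.8, 195.6]
eef_rot: [-3.14, -0.0, 0.725]
wrist_force: [0.8, 0.2, -0.3]
finger_gap: 94.1
[ 0.0333 -0.0509  0.0007] turn [-0.1  0.  51.9] t 29.875 F [ 0.8  0.2 -0.3] gap 94.1302188132212 q6 0.84
423 364 389 196 215
rect ((376.5, 205.5), (19.0, 25.0), 90.0)
front exp [374.01427628 204.88577301] load exp [377.40723393 246.7912764 ]
```

Yellow is at the front stops, measured at (376.5,205.5) against an expected (374,205), and square. Now red.

```bash
python3 -m handwheel '[[0.007,-0.01,0,10],[0.014,-0.02,0,20],[0.021,-0.03,0,30],[0.028,-0.04,0,40],[0.033,-0.05,0,50]]';python3 -m handwheel '[[0,0,0,2],[0,0,0,2]]';python3 d.py 505 92 35 -0.181
```

```text
clock: 30.55
eef_pos: [505.1, 96.0, 195.1]
eef_rot: [-3.14, 0.002, -0.166]
wrist_force: [-0.0, 0.7, -0.3]
finger_gap: 93.9
clock: 30.8
eef_pos: [504.9, 96.0, 194.6]
eef_rot: [-3.14, 0.004, -0.2]
wrist_force: [0.0, 0.3, -0.4]
finger_gap: 94.1
[0.0015 0.0041 0.1595] turn [-0.1  0.2 -1.1] t 30.8 F [ 0.   0.3 -0.4] gap 94.069825945142 q6 1.89
```

```bash
python3 -m handwheel '[[0.0015,0.004,0,-1],[0.0015,0.004,0.03,-1],[0.0015,0.004,0.06,-1],[0.0015,0.004,0.085,-1],[0.0015,0.004,0.09,-1]]' 0.1;python3 d.py 505 92 35 -0.181
```

```text
clock: 31.42
eef_pos: [504.6, 91.5, 103.3]
eef_rot: [-3.141, 0.006, -0.182]
wrist_force: [0.7, -0.2, 0.2]
finger_gap: 84.9
[ 0.0007 -0.0005  0.0683] turn [-0.   0.3 -0. ] t 31.425 F [ 0.7 -0.2  0.2] gap 84.9439257463569 q6 1.86
```

```bash
python3 -m handwheel '[[0,0,0.02,0],[0,0,0.045,0],[0,0,0.062,0],[0,0,0.069,0],[0,0,0.069,0]]';python3 -m handwheel '[[0,0,0,0],[0,0,0,0],[0,0,0,0],[0,0,0,0],[0,0,0,0]]' 1 18; python3 -m handwheel '[[0,0,0,0],[0,0,0,0]]';python3 d.py 505 92 35 -0.181
```

```text
clock: 32.05
eef_pos: [504.4, 91.7, 34.5]
eef_rot: [-3.141, 0.006, -0.182]
wrist_force: [-0.5, -0.1, -1.1]
finger_gap: 84.2
clock: 32.67
eef_pos: [504.5, 91.7, 34.6]
eef_rot: [-3.141, 0.006, -0.182]
wrist_force: [-0.4, -0.7, 1.3]
finger_gap: 52.2
clock: 32.92
eef_pos: [504.5, 91.7, 34.6]
eef_rot: [-3.141, 0.006, -0.182]
wrist_force: [0.7, -0.2, 0.6]
finger_gap: 51.9
[ 0.0004 -0.0004 -0.0004] turn [-0.   0.3 -0. ] t 32.925 F [ 0.7 -0.2  0.6] gap 51.86905992491026 q6 1.86
```

```bash
python3 -m handwheel '[[0,0,-0.02,0],[0,0,-0.06,0],[0,0,-0.11,0],[0,0,-0.15,0],[0,0,-0.16,0]]';python3 d.py 547 -218 195 1.6
```

```text
clock: 33.55
eef_pos: [506.0, 91.4, 196.5]
eef_rot: [-3.14, 0.002, -0.182]
wrist_force: [0.1, -0.2, -1.8]
finger_gap: 52.2
[0.0962 0.297  0.0008] turn [  -0.2    0.  -102.1] t 33.55 F [ 0.1 -0.2 -1.8] gap 52.160402785344495 q6 1.86
```

```bash
python3 -m handwheel '[[0.009,0.03,0,-10],[0.018,0.06,0,-20],[0.028,0.09,0,-30],[0.038,0.12,0,-40],[0.048,0.15,0,-50]]';python3 d.py 547 -218 195 1.6
```

```text
clock: 34.17
eef_pos: [525.7, -65.7, 194.3]
eef_rot: [-3.137, 0.002, 0.697]
wrist_force: [-0.4, -0.4, -1.3]
finger_gap: 52.3
[-0.0814  0.1305 -0.0012] turn [ -0.3  -0.  -51.8] t 34.175 F [-0.4 -0.4 -1.3] gap 52.28448273485475 q6 0.68
```

```bash
python3 -m handwheel '[[-0.018,0.03,0,-10],[-0.036,0.06,0,-20],[-0.055,0.09,0,-30],[-0.07,0.115,0,-40],[-0.081,0.13,0,-50]]';python3 -m handwheel '[[0,0,0,-2],[0,0,0,-2]]';python3 d.py 545 -218.5 88 1.6
```

```text
clock: 34.8
eef_pos: [546.4, -218.4, 191.4]
eef_rot: [-3.134, -0.004, 1.574]
wrist_force: [-0.3, 0.7, -1.2]
finger_gap: 52.2
clock: 35.05
eef_pos: [545.9, -218.4, 189.5]
eef_rot: [-3.132, -0.006, 1.608]
wrist_force: [-0.2, 0.7, -1.0]
finger_gap: 52.1
[-6.000e-04  1.000e-04  1.015e-01] turn [-0.6 -0.3  0.5] t 35.05 F [-0.2  0.7 -1. ] gap 52.12862189120229 q6 -0.48
```

```bash
python3 -m handwheel '[[0,0,0.02,0],[0,0,0.05,0],[0,0,0.08,0],[0,0,0.097,0],[0,0,0.1,0]]';python3 -m handwheel '[[0,0,0.002,0],[0,0,0.0035,0],[0,0,0.0035,0]]';python3 -m handwheel '[[0,0,0.001,0],[0,0,0.0015,0],[0,0,0.0015,0]]'
```

```text
clock: 35.67
eef_pos: [544.5, -217.6, 88.5]
eef_rot: [-3.13, -0.006, 1.608]
wrist_force: [-0.1, 0.2, -0.2]
finger_gap: 52.2
clock: 36.05
eef_pos: [544.7, -217.6, 85.4]
eef_rot: [-3.131, -0.006, 1.608]
wrist_force: [1.0, 0.3, -1.7]
finger_gap: 52.1
clock: 36.42
eef_pos: [544.9, -217.7, 84.9]
eef_rot: [-3.132, -0.006, 1.608]
wrist_force: [-2.1, 1.3, 6.3]
finger_gap: 52.5
```

Contact at 6 N. Release, lift straight up and move aside.

```bash
python3 -m handwheel '[[0,0,-0.0005,0],[0,0,-0.0005,0],[0,0,-0.0005,0],[0,0,-0.0005,0]]' 0.3; python3 -m handwheel '[[0,0,-0.02,0],[0,0,-0.05,0],[0,0,-0.08,0],[0,0,-0.1,0],[0,0,-0.11,0]]';python3 -m handwheel '[[0.04,-0.025,0,0],[0.09,-0.05,0,0],[0.14,-0.08,0,0],[0.19,-0.11,0,0],[0.24,-0.13,0,0]]';python3 -m handwheel '[[0,0,0,0],[0,0,0,0],[0,0,0,0],[0,0,0,0]]'
python3 - <<'E'
from cell import cams
import cv2,numpy as np
a=cams.camera("side")[90:350,210:430,::-1];b=cams.camera("top")[130:290,160:420,::-1]
a=cv2.resize(a,(338,400));b=cv2.resize(b,(460,283)); c=np.zeros((400,798,3),np.uint8);c[:,:338]=a;c[:283,338:]=b
cv2.imwrite("pics/g9.png",c)
E
```

```text
clock: 36.92
eef_pos: [544.9, -217.7, 85.3]
eef_rot: [-3.132, -0.006, 1.608]
wrist_force: [0.4, -0.8, 0.2]
finger_gap: 66.0
clock: 37.55
eef_pos: [546.2, -218.4, 196.2]
eef_rot: [-3.133, -0.005, 1.608]
wrist_force: [-0.5, -0.3, -0.3]
finger_gap: 65.4
clock: 38.17
eef_pos: [405.9, 17.9, 198.2]
eef_rot: [-3.133, -0.005, 1.608]
wrist_force: [0.8, 0.1, 0.3]
finger_gap: 65.9
clock: 38.67
eef_pos: [406.1, 17.2, 198.0]
eef_rot: [-3.132, -0.005, 1.606]
wrist_force: [0.5, 0.2, -0.2]
finger_gap: 65.9
```

View pics/g9.png

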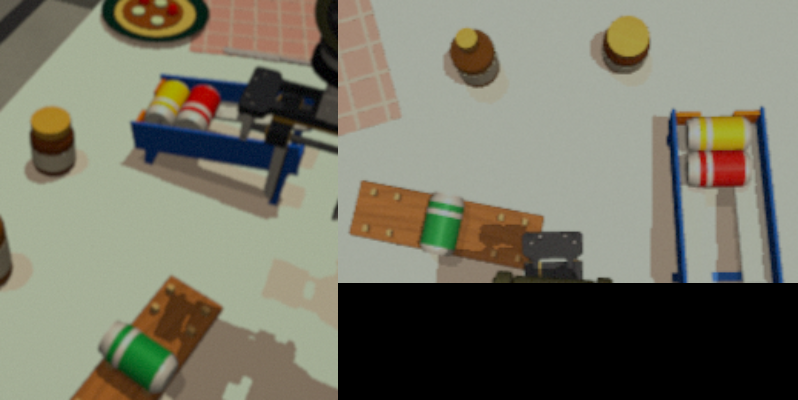

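The picture shows yellow at the stops (719,133) and red right behind it (719,168), both crosswise and touching. Green is in the cradle, jar and bottle are where they were, and the gripper is clear. Handing in.

```bash
python3 -c "
from cell import manip,read_state; print(read_state()['clock']); print(manip.sign_off())"
```

```text
38.775
the job is handed in; nothing more can be done
None
```

The rack is loaded: yellow lies at the front stops, red sits right behind it, and the job was handed in at 38.8 s of the 59 s allowed. No verdict was reported.

**What went wrong on the way:** I first laid the yellow can lengthwise in the rack's slot because I forgot the quarter turn of the wrist. One attempt to regrip it slipped. The second held, so I put it back in its cradle place to level it and regripped it. I then laid both cans crosswise, lowering each until it touched before letting go.

**Last checks:**
- **Yellow can:** it measured within about 3 px (roughly 5 mm) of its expected place in the top view, and square. This was before red was loaded.
- **Final picture:** both cans lie crosswise and touching. Green is still in the cradle, the jar and bottle look unmoved, and the gripper is clear.
- **Not measured:** red's position and both cans being at rest were judged from that single picture. I did not measure whether green, the jar or the bottle had shifted.

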